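Grease the sander's bearing

ROBOT

A 6-joint arm with a two-finger parallel gripper is mounted at the origin on the work surface. World frame = base frame: x ahead of the robot, y to its left, z up, the work surface at z = 0. Lengths are in m, angles in rad, forces in N, time in s.
With the tool pointing down it reaches from about 0.15 to 0.775 m from the base axis. Payload 6.1 kg.
Tool frame: the origin (TCP) lies between the finger pads; the fingertips stand 25 mm ahead of it and the grasp point (between the pads) lies 6 mm ahead of it; z points along the fingers, y is the direction in which the jaws open and shut (so a half turn about z gives the same grasp; the last joint's range is limited). The gripper opens to 85 mm and grips with 20 to 120 N. Pads are 22 mm wide; open, the fingers measure 114 mm over their backs; the gripper's body (76 mm by 85 mm) begins 54 mm behind the grasp point. The pads swing forward as they close: fully open they stand 13 mm farther back than shut.
Start: joints at [-1.18, 0.126, -0.04, 1.405, 0, 1.571], TCP at [0.2, -0.485, 0.256] pointing down, gripper open.
Joint ranges: [-2.72, 2.72], [-0.95, 1.95], [-1.27, 1.35], [-1.78, 2.02], [-1.46, 1.47], [-3.14, 3.14]. Speed limits (rad/s): [2.39, 2.39, 3.01, 3.14, 3.14, 3.14].

INTERFACE

Orientations are given as a unit quaternion [x, y, z, w].
In Python, from plant import env gives the robot as it stands. The module is installed in compiled form; this text tells all that it offers.
- The arm moves only by the tool send_rows, never from a script. Its argument "commands" is a list of rows, each an object of numbers: "dx", "dy", "dz": the shift along the world's x, y, z in m; "ax", "ay", "az": the turn, a rotation vector about the world's x, y, z in rad; "grip": the closure, from 0 (fully open) to 1 (shut). A call has exactly 10 rows; each row is the pose to reach, as a shift and turn from the pose measured when the call began; what a row does not reach only later rows make up. A row lasts 1/10 s, in which the tool goes at most 50 mm and 8.59 degrees, less where a joint would pass 70% of its speed; a pose out of reach is approached as far as the arm can. A call with a gripper value outside its range is refused whole. The fingers move at their own pace and stop on an object; "newtons" is the grip in N (left out, the last holds). Time passes only in rows, so rows that repeat a pose let the fingers close, or fill a call up. It gives the time, the measured TCP pose, the force and the opening at its end, in the units of the state.
- env.get_state(): the state, without advancing time (a new reading comes with each control period).
- env.camera(name): name is "scene" or "top" or "wrist"; returns a dict with "frame" (400x640x3 uint8, blue, green, red), "K" (3x3 intrinsics, pixels), "dist" ([k1, k2, p1, p2, k3] as OpenCV has them; the pictures are not rectified), "cam_to_world" (4x4, takes a point from camera to world coordinates). Camera axes: x right, y down, z forward; pixel columns grow to the right and rows downward; lengths in m; the calibration is good to about 2 mm. A picture is of the moment at which its call begins. There is no depth.
- env.job_done(): hands the job in, once; it reports no verdict.
The state is a dict: "clock": time; "joints": joint angles; "joint_velocities": joint speeds; "tau": joint torques, N m; "ee_pos": TCP position; "ee_rot": TCP orientation; "wrist_force": force on the tool from outside, world axes, zero at the start; "ft_torque": the same for the moment, N m; "width": finger opening in m.
Only numpy, scipy, OpenCV 4.12 (cv2) and the standard library are available. Lean on these libraries where they do the work, as an engineer would, in place of code of your own. Each camera call takes 0.05 s, during which the arm holds its last target.

TASK

Lift the push grease gun up off the parking peg on its wooden stand, then press its mouth squarely onto the tilted grease nipple of the disc sander's bearing until it snaps over the ball head, and push it fully home against its spring. Finish while still gripping the gun and holding it pressed home; do not disturb the glue bottle, sanding block or screwdriver.

Things in the scene. Friction and masses are not known exactly. Their poses are not given: they have to be found in the camera images.
- gun_grip (a point): Push grease gun, bare metal, about 0.24 kg, 112 mm long, standing mouth-down over the stand's peg. Point: on its axis, middle of its hexagonal barrel (28 mm across flats, 58 mm long, from z -29 to +29 mm; flats face its own +-y and every 60 degrees). Its z runs from mouth to black cap: mouth plane at z = -71, cap (30 mm diameter) ends at +41 mm.
- gun_mouth (a point): Centre of the gun's open lower end, in the mouth plane; axes as the gun's. The steel skirt above it is 42 mm long, 29 mm outside, flaring to 37 mm at the mouth; bore 22 mm, flared to about 30 mm at the mouth. Inside, 10 mm up, four sprung jaws leave an 11 mm opening; a sprung rubber seal sits 21 mm up.
- stand: Fixed plywood stand, 80 x 90 x 40 mm, with a steel disc (44 mm diameter, top 46 mm above the bench) on which the gun's mouth rests, and an upright 8 mm peg that goes 16 mm into the mouth (peg top 62 mm above the bench). Origin: centre of the underside, on the peg's axis; z up.
- nipple: Fixed steel grease nipple on the grey bearing block of the disc sander. Origin: on its axis at the flat round face (40 mm diameter) it stands on; z outward along the nipple, leaning 30 degrees from vertical, roughly towards the robot. Along z: 17 mm collar to 6 mm, 9 mm neck, 16 mm ball head centred at 26 mm. The sander's motor and disc lie to its +y, tops 148 and 169 mm above the bench.
- nipple_tip (a point): Top of the ball head, 34 mm out along the nipple's axis. As the gun is pressed on, the jaws touch the ball with the mouth 23 mm from the flat face; snapping takes 10 to 15 N and is over at 10 mm; then the spring pushes back, 6 N rising to 13 N when the mouth meets the flat face (hard stop). Let go, the gun backs off about 8 mm. Any turn about the axis will do.
- glue_mid (a point): White glue bottle with black cap, 56 mm diameter, 120 mm high, loose bystander; point at its centre, 60 mm up.
- block_mid (a point): Cork sanding block, 70 x 40 x 30 mm, loose bystander; point at its centre.
- screwdriver_grip (a point): Black-handled screwdriver lying on the bench, loose bystander; point in its handle.
Not all that is in view belongs to the job. There is more than one size of the part that bears gun_grip; the job needs the smaller. Of the things that look like the stand, take the one that is nearest to the robot's base at the start.

How it is judged:
By the outcome, as a careful person would: the job done as asked, in the order asked, and still so for the second after the job is handed in, while the arm keeps its last pose, push and grip.
It also fails if it takes over 40 s, if anything falls off the work surface, if the arm or the gripper's body presses on something with over 40 N, if the wrist force passes 120 N, or if a joint passes its speed limit or range.

## Working session

There is one attempt and no reset: what is moved stays moved. The work goes in short steps, Python scripts to look and compute and a tool call to move; the robot and the scene stay as the last step left them, time stands still between calls to the robot, and variables do not carry over. Pictures are saved under pics/ and viewed, and the job is handed in when it is done.

Besides the shell and the picture viewer there is one more tool, called as name([rows], argument=value, ...), one row to a line, values as JSON. send_rows: Moves the arm, as the interface text tells. Its arguments: {"type":"object","properties":{"commands":{"type":"array"},"newtons":{"type":"number"}},"required":["commands"]}

```bash
mkdir -p pics
cat > h.py <<'E'
import numpy as np, cv2
from plant import env
def snap(n,tag):
    c=env.camera(n); cv2.imwrite(f'pics/{tag}.png',c['frame']); np.savez(f'pics/{tag}.npz',**{k:np.array(c[k]) for k in('frame','K','dist','cam_to_world')}); return c
def load(tag):
    return dict(np.load(f'pics/{tag}.npz'))
def ray(c,px):
    u=cv2.undistortPoints(np.array([[px]],float),c['K'],c['dist'])[0,0]
    T=c['cam_to_world']; d=T[:3,:3]@np.array([u[0],u[1],1]); return T[:3,3],d/np.linalg.norm(d)
def onz(c,px,z):
    o,d=ray(c,px); return o+d*(z-o[2])/d[2]
def tri(obs):
    A=np.zeros((3,3));b=np.zeros(3);R=[ray(c,p) for c,p in obs]
    for o,d in R:
        M=np.eye(3)-np.outer(d,d);A+=M;b+=M@o
    x=np.linalg.solve(A,b); return x,[float(np.linalg.norm(np.cross(x-o,d))) for o,d in R]
def proj(c,p):
    T=np.linalg.inv(c['cam_to_world']); return cv2.projectPoints(np.array(p,float).reshape(-1,1,3),cv2.Rodrigues(T[:3,:3])[0],T[:3,3],c['K'],c['dist'])[0].reshape(-1,2)
def crop(tag,x0,y0,x1,y1,s,out):
    im=cv2.imread(f'pics/{tag}.png')[y0:y1,x0:x1]; cv2.imwrite(f'pics/{out}.png',cv2.resize(im,None,fx=s,fy=s,interpolation=cv2.INTER_CUBIC))
E
python3 - <<'E'
from h import *
for n in('scene','top','wrist'):
    c=snap(n,n+'0'); print(n,c['cam_to_world'].round(3).tolist(),c['K'][0][0])
s=env.get_state(); print(s)
E
```

```text
scene [[0.443, 0.467, -0.765, 1.309], [0.896, -0.249, 0.367, -0.475], [-0.019, -0.849, -0.529, 0.631], [0.0, 0.0, 0.0, 1.0]] 442.72941274491694
top [[-0.022, -0.991, 0.134, 0.494], [-1.0, 0.024, 0.009, -0.14], [-0.013, -0.134, -0.991, 0.97], [0.0, 0.0, 0.0, 1.0]] 388.8898303748883
wrist [[0.38, -0.89, -0.25, 0.264], [-0.925, -0.366, -0.103, -0.459], [-0.0, 0.271, -0.963, 0.375], [0.0, 0.0, 0.0, 1.0]] 281.1511008962158
{'clock': 0.15, 'joints': array([-1.17999818e+00,  1.26223614e-01, -4.03601318e-02,  1.40537743e+00,
        1.16467676e-05,  1.57081487e+00]), 'joint_velocities': array([ 6.73621272e-04, -3.45602170e-05,  4.61426073e-03,  5.01132316e-04,
        7.75454844e-05,  4.21602476e-04]), 'tau': array([-9.82129422e-04, -4.36275852e+01,  3.53150868e+01,  1.36285948e-02,
        7.30741590e-05, -2.12200092e-06]), 'ee_pos': array([ 0.19988508, -0.48516354,  0.25572395]), 'ee_rot': array([ 9.80971899e-01,  1.94148896e-01, -1.07374688e-04, -5.72468507e-04]), 'wrist_force': array([0.21598811, 0.27182585, 0.61039554]), 'ft_torque': array([0.00068402, 0.00289223, 0.00878957]), 'width': 0.08518623506287411}
```

View pics/scene0.png

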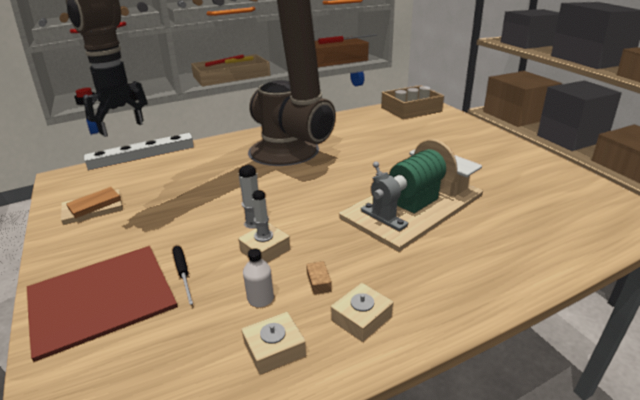

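View pics/top0.png

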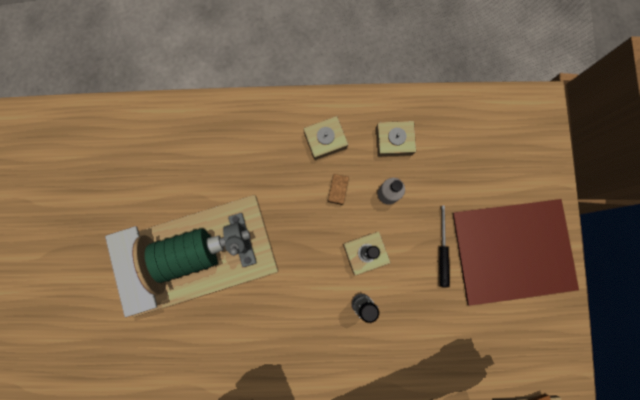

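View pics/wrist0.png

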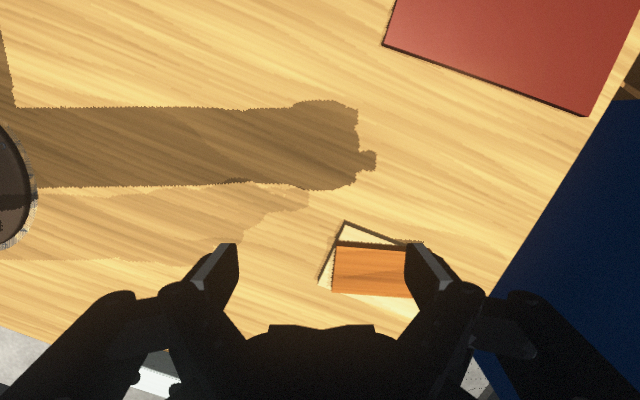

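Guns: one on the stand at top (370,252) / scene (260,215), and a taller one standing free at top (366,308) / scene (249,195). The stands are at top (367,254), (326,138) and (397,137). The first stand is nearest the base and carries the smaller gun. I'll confirm this with enlarged crops.

Run:
```python
from h import *
crop('scene0',220,150,320,270,5,'c1'); crop('top0',320,220,420,330,5,'c2'); crop('scene0',330,130,490,250,5,'c3'); crop('top0',190,190,290,290,6,'c4')
c=load('top0')
for p in((370,252),(366,308),(326,138),(397,137)): print(p,onz(c,p,.046).round(3))
```

```text
(370, 252) [ 0.506 -0.254  0.046]
(366, 308) [ 0.377 -0.239  0.046]
(326, 138) [ 0.787 -0.157  0.046]
(397, 137) [ 0.785 -0.332  0.046]
```

View pics/c1.png

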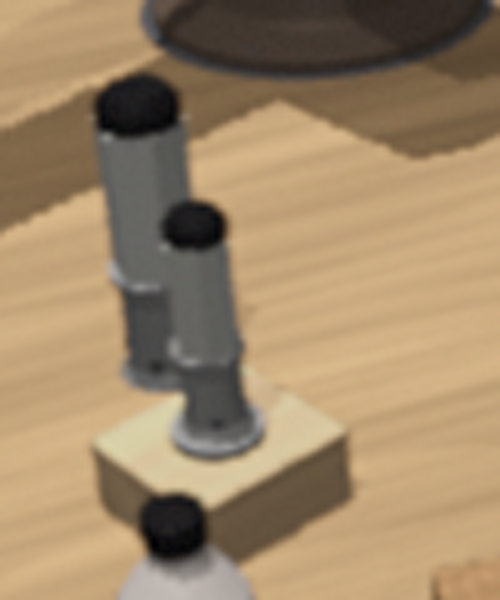

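View pics/c2.png

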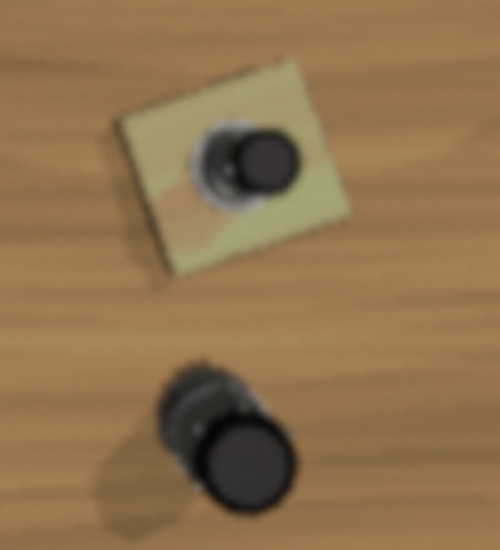

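View pics/c3.png

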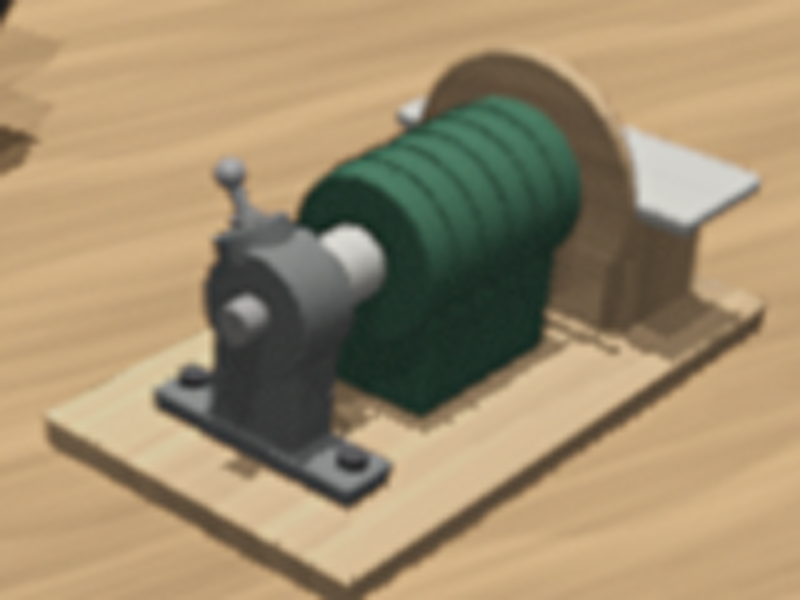

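View pics/c4.png

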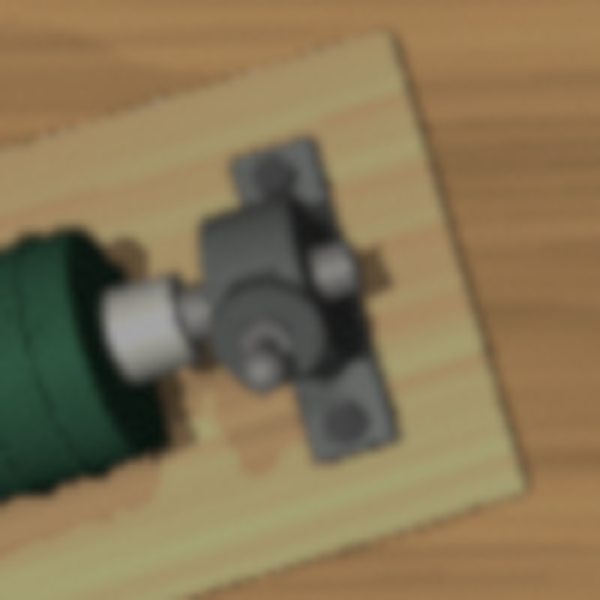

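Run:
```python
from h import *
c=load('top0'); f=c['frame']
# stand wood
hsv=cv2.cvtColor(f,cv2.COLOR_BGR2HSV)
print(hsv[262,352],hsv[240,380],hsv[230,400])
# cap dark
def blob(c,x0,y0,x1,y1,th):
    g=c['frame'][y0:y1,x0:x1].max(2); m=(g<th).astype(np.uint8)
    n,l,s,ce=cv2.connectedComponentsWithStats(m)
    return [(s[i].tolist(),(ce[i]+[x0,y0]).round(2)) for i in range(1,n) if s[i][4]>15]
for b in blob(c,340,235,395,320,62): print('top',b, onz(c,b[1],.158).round(4))
s=load('scene0')
for b in blob(s,235,160,280,210,50): print('scene',b)
# stand quad
x0,y0=338,225
m=cv2.inRange(hsv[y0:280,x0:395],(22,60,120),(35,160,255)); cv2.imwrite('pics/m.png',cv2.resize(m,None,fx=8,fy=8,interpolation=0))
cs,_=cv2.findContours(m,cv2.RETR_EXTERNAL,cv2.CHAIN_APPROX_NONE); k=max(cs,key=cv2.contourArea)
r=cv2.boxPoints(cv2.minAreaRect(k))+[x0,y0]
P=np.array([onz(c,p,.04) for p in r]); print(r,P.round(4),P.mean(0),np.linalg.norm(P-np.roll(P,1,0),axis=1))
# steel parts
crop('top0',345,230,395,280,10,'c5')
```

```text
[ 17 107 160] [ 25  86 163] [ 16 126 160]
top ([21, 12, 18, 12, 173], array([370.2 , 252.07])) [ 0.5046 -0.2402  0.158 ]
top ([12, 59, 27, 26, 459], array([364.98, 307.89])) [ 0.3916 -0.2253  0.158 ]
scene ([4, 5, 17, 12, 155], array([247.08, 171.06]))
scene ([18, 30, 12, 10, 92], array([258.24, 194.98]))
[[343.81022215 243.97809982]
 [378.49635315 231.36496162]
 [389.73722839 262.27737045]
 [355.05109787 274.89051056]] [[ 0.5268 -0.1928  0.04  ]
 [ 0.5549 -0.2766  0.04  ]
 [ 0.4811 -0.3002  0.04  ]
 [ 0.4535 -0.2171  0.04  ]] [ 0.50409337 -0.24668133  0.04      ] [0.07721373 0.08839356 0.07752684 0.08755024]
```

View pics/m.png

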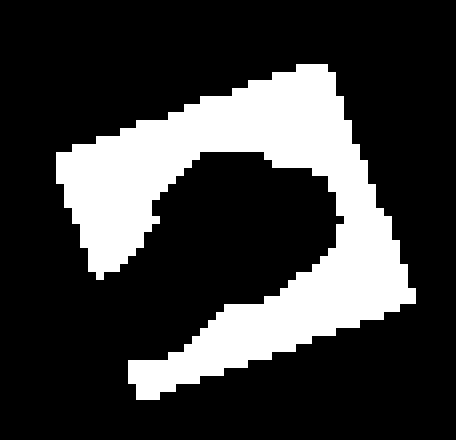

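View pics/c5.png

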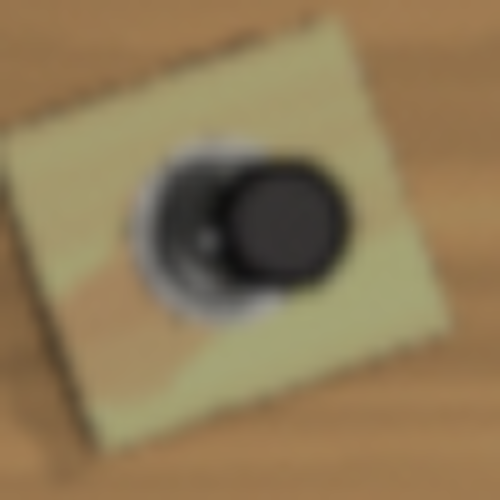

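send_rows([
  {"dx":0.03,"dy":0.023,"dz":0.01,"grip":0},
  {"dx":0.065,"dy":0.05,"dz":0.02,"grip":0},
  {"dx":0.1,"dy":0.08,"dz":0.03,"grip":0},
  {"dx":0.14,"dy":0.11,"dz":0.03,"grip":0},
  {"dx":0.18,"dy":0.14,"dz":0.03,"grip":0},
  {"dx":0.22,"dy":0.17,"dz":0.03,"grip":0},
  {"dx":0.26,"dy":0.2,"dz":0.03,"grip":0},
  {"dx":0.29,"dy":0.225,"dz":0.03,"grip":0},
  {"dx":0.305,"dy":0.238,"dz":0.03,"grip":0},
  {"dx":0.305,"dy":0.238,"dz":0.03,"grip":0},
])

```text
$.commands[0]: bad value
```

Run:
```python
from h import *
c=snap('wrist','w1'); s=env.get_state(); print(s['clock'],s['ee_pos'],s['ee_rot'],s['joints'].round(3),s['wrist_force'])
print(proj(c,[[.505,-.247,.158],[.505,-.247,.046]]), onz(load('top0'),(373.6,252),.158))
```

```text
0.2 [ 0.19990594 -0.48522352  0.25581728] [ 9.80971599e-01  1.94150682e-01 -9.50043570e-05 -4.75644418e-04] [-1.18   0.126 -0.04   1.405 -0.     1.571] [ 0.3814447  -0.54081123 -0.24249612]
[[ 156.48426899 -357.80432044]
 [ 208.65320449 -214.2048526 ]] [ 0.50459714 -0.24728776  0.158     ]
```

View pics/w1.png

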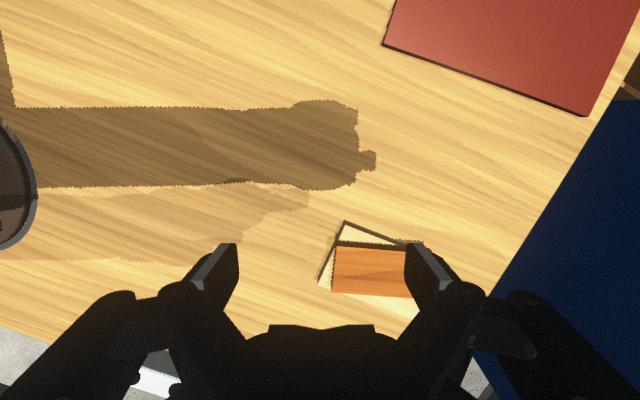

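The call was refused, probably because a row needs all seven fields. I'll resend it with the turns included.

send_rows([
  {"dx":0.03,"dy":0.023,"dz":0.01,"ax":0,"ay":0,"az":0,"grip":0},
  {"dx":0.065,"dy":0.05,"dz":0.02,"ax":0,"ay":0,"az":0,"grip":0},
  {"dx":0.1,"dy":0.08,"dz":0.03,"ax":0,"ay":0,"az":0,"grip":0},
  {"dx":0.14,"dy":0.11,"dz":0.03,"ax":0,"ay":0,"az":0,"grip":0},
  {"dx":0.18,"dy":0.14,"dz":0.03,"ax":0,"ay":0,"az":0,"grip":0},
  {"dx":0.22,"dy":0.17,"dz":0.03,"ax":0,"ay":0,"az":0,"grip":0},
  {"dx":0.26,"dy":0.2,"dz":0.03,"ax":0,"ay":0,"az":0,"grip":0},
  {"dx":0.29,"dy":0.225,"dz":0.03,"ax":0,"ay":0,"az":0,"grip":0},
  {"dx":0.305,"dy":0.238,"dz":0.03,"ax":0,"ay":0,"az":0,"grip":0},
  {"dx":0.305,"dy":0.238,"dz":0.03,"ax":0,"ay":0,"az":0,"grip":0},
])

```text
clock: 1.2
ee_pos: [0.5066, -0.2453, 0.285]
ee_rot: [0.981, 0.196, -0.0, -0.001]
wrist_force: [-0.1, 0.6, -0.1]
width: 0.0851
```

Run:
```python
from h import *
c=snap('wrist','w1'); s=env.get_state(); print(s['clock'],s['ee_pos'],s['ee_rot'],s['joints'].round(3),s['wrist_force'])
print(proj(c,[[.505,-.247,.158],[.505,-.247,.046]]), onz(load('top0'),(373.6,252),.158))
```

```text
1.25 [ 0.50555821 -0.24628408  0.2851983 ] [ 9.80726225e-01  1.95384694e-01 -5.98414600e-04 -7.31012665e-04] [-0.454  0.202  0.114  1.485  0.     2.295] [ 0.08427516 -0.63687345 -0.18337249]
[[322.64081067 200.87006843]
 [322.24586695 176.81509729]] [ 0.50459714 -0.24728776  0.158     ]
```

View pics/w1.png

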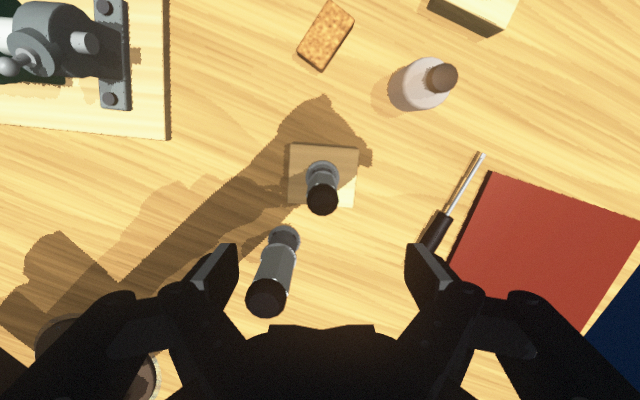

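Run:
```python
from h import *
crop('w1',275,130,375,230,7,'c6');crop('w1',0,0,180,130,4,'c7')
```

```text
(no output)
```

View pics/c6.png

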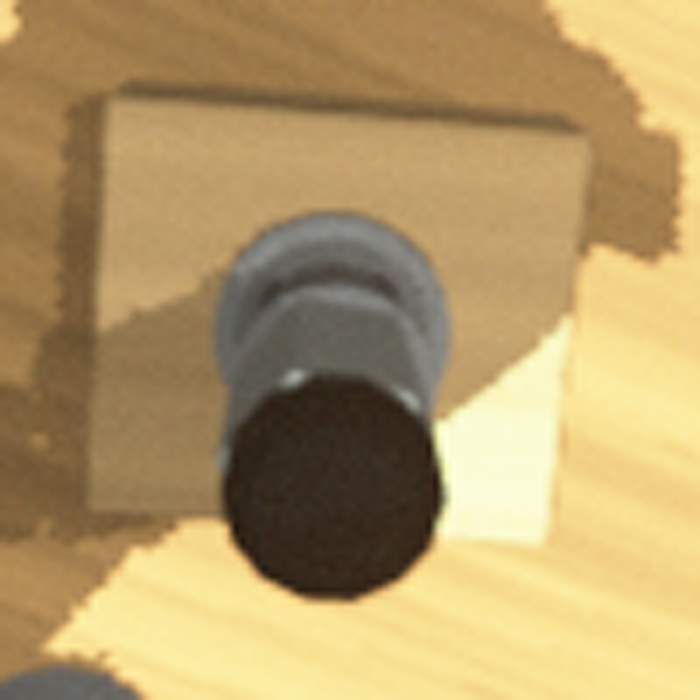

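View pics/c7.png

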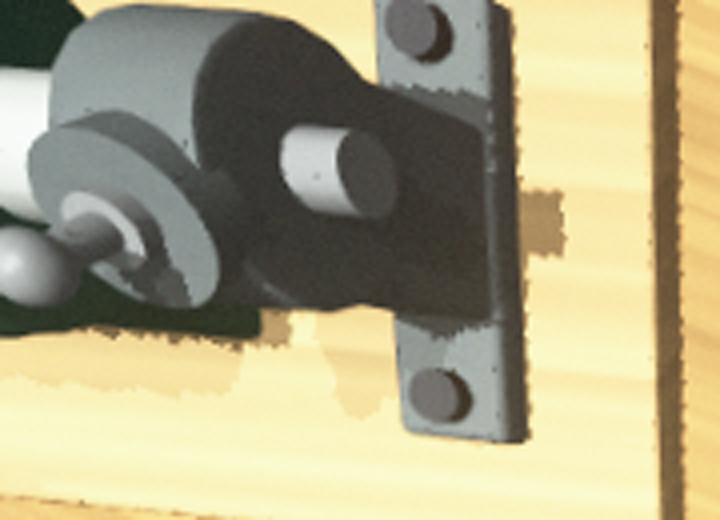

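Run:
```python
from h import *
im=cv2.imread('pics/w1.png')[150:210,300:345]
im=cv2.resize(im,None,fx=12,fy=12,interpolation=cv2.INTER_CUBIC)
im=np.clip(im.astype(float)*1.9-40,0,255).astype(np.uint8); cv2.imwrite('pics/c8.png',im[:600])
im=cv2.imread('pics/scene0.png')[185:245,240:290]
im=cv2.resize(im,None,fx=10,fy=10,interpolation=cv2.INTER_CUBIC)
im=np.clip(im.astype(float)*1.7-40,0,255).astype(np.uint8); cv2.imwrite('pics/c9.png',im)
```

```text
(no output)
```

View pics/c8.png

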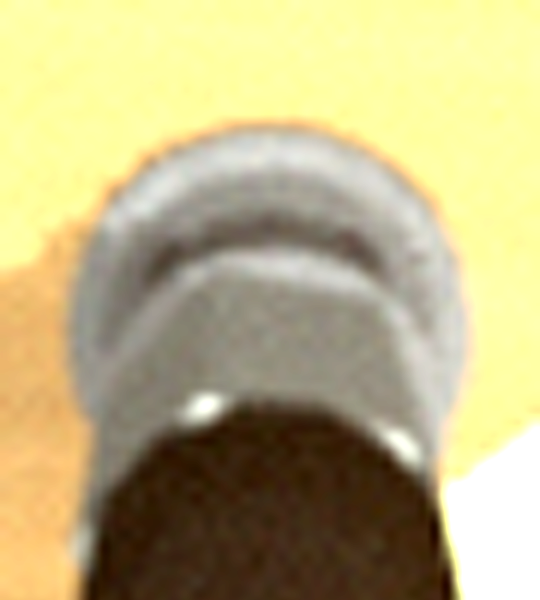

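View pics/c9.png

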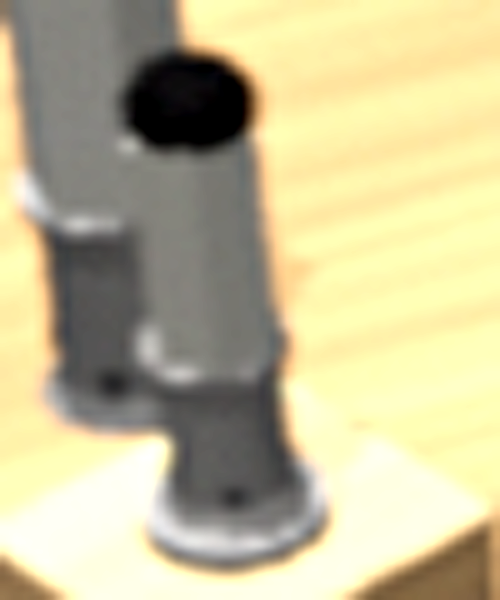

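Run:
```python
from h import *
c=load('w1'); a=np.array([.505,-.247])
q=c
def off(x,y): return (300+(x+.5)/12-.5,150+(y+.5)/12-.5)
for z,pts in((.146,[(205,405),(402,440),(80,545)]),(.088,[(195,285),(400,310)])):
    P=np.array([onz(c,off(*p),z)[:2] for p in pts])
    print(z,P.round(4))
    for p in P: d=p-a; print(np.degrees(np.arctan2(d[1],d[0])).round(1),np.linalg.norm(d).round(4))
    d=P[1]-P[0]; print('edge dir',np.degrees(np.arctan2(d[1],d[0])),np.linalg.norm(d))
from scipy.spatial.transform import Rotation as R
print(R.from_quat(env.get_state()['ee_rot']).as_matrix().round(3))
```

```text
0.146 [[ 0.5155 -0.2365]
 [ 0.5188 -0.2519]
 [ 0.5012 -0.2317]]
44.9 0.0148
-19.5 0.0147
103.9 0.0157
edge dir -77.71597560140059 0.015704433864028103
0.088 [[ 0.5136 -0.2353]
 [ 0.5189 -0.2542]]
53.7 0.0145
-27.5 0.0156
edge dir -74.45615451975522 0.01963760479240872
[[ 0.924  0.383 -0.001]
 [ 0.383 -0.924  0.001]
 [-0.001 -0.002 -1.   ]]
```

Run:
```python
from h import *
T,S,W=load('top0'),load('scene0'),load('w1')
h=lambda x0,y0,s,x,y:(x0+(x+.5)/s-.5,y0+(y+.5)/s-.5)
b=[(T,h(190,190,6,263,370)),(S,h(330,130,5,231,172)),(W,h(0,0,4,33,266))]
print(tri(b)); 
for i in((0,1),(1,2),(0,2)): print(tri([b[j] for j in i])[0].round(4))
B=tri(b)[0]
f=[(T,h(190,190,6,268,332)),(W,h(0,0,4,123,208))]
F=tri(f); print(F, B-F[0], np.linalg.norm(B-F[0]))
```

```text
(array([0.5123844 , 0.04406314, 0.15892855]), [0.0001256218142220693, 0.0004893160351268094, 0.000535547018799226])
[0.5126 0.0441 0.1594]
[0.5122 0.0442 0.1588]
[0.5123 0.0442 0.1581]
(array([0.52692506, 0.04746311, 0.13692752]), [0.0004463081327297007, 0.000446308132729549]) [-0.01454066 -0.00339997  0.02200102] 0.026590142175828682
```

Wrist view: the cap is at (322.6,199.6), which agrees with the projected (0.505,-0.247,0.158). The hex flat normals come out near 13/73/-47°, so I'll turn the tool by +0.36 rad and descend.

send_rows([
  {"dx":0,"dy":0,"dz":-0.01,"ax":0,"ay":0,"az":0.07,"grip":0},
  {"dx":0,"dy":-0.001,"dz":-0.02,"ax":0,"ay":0,"az":0.17,"grip":0},
  {"dx":0,"dy":-0.001,"dz":-0.03,"ax":0,"ay":0,"az":0.28,"grip":0},
  {"dx":0,"dy":-0.001,"dz":-0.05,"ax":0,"ay":0,"az":0.36,"grip":0},
  {"dx":0,"dy":-0.001,"dz":-0.075,"ax":0,"ay":0,"az":0.36,"grip":0},
  {"dx":0,"dy":-0.001,"dz":-0.1,"ax":0,"ay":0,"az":0.36,"grip":0},
  {"dx":0,"dy":-0.001,"dz":-0.125,"ax":0,"ay":0,"az":0.36,"grip":0},
  {"dx":0,"dy":-0.001,"dz":-0.145,"ax":0,"ay":0,"az":0.36,"grip":0},
  {"dx":0,"dy":-0.001,"dz":-0.161,"ax":0,"ay":0,"az":0.36,"grip":0},
  {"dx":0,"dy":-0.001,"dz":-0.161,"ax":0,"ay":0,"az":0.36,"grip":0},
])

```text
clock: 2.25
ee_pos: [0.5032, -0.2476, 0.122]
ee_rot: [0.93, 0.367, -0.002, -0.002]
wrist_force: [0.4, 0.7, -0.2]
width: 0.0855
```

Run:
```python
from h import *
c=snap('wrist','w2'); s=env.get_state(); print(s['clock'],s['ee_pos'],s['ee_rot'],s['joints'].round(3),s['wrist_force'])
T=load('top0')
# board edges lines in top view
crop('top0',150,180,290,320,5,'c10')
```

```text
2.3 [ 0.50403719 -0.2478284   0.12354116] [ 0.93018228  0.36709209 -0.00157887 -0.00134994] [-4.570e-01  2.290e-01 -2.080e-01  1.138e+00 -1.000e-03  1.933e+00] [0.31345189 0.30195939 0.17464896]
```

View pics/w2.png

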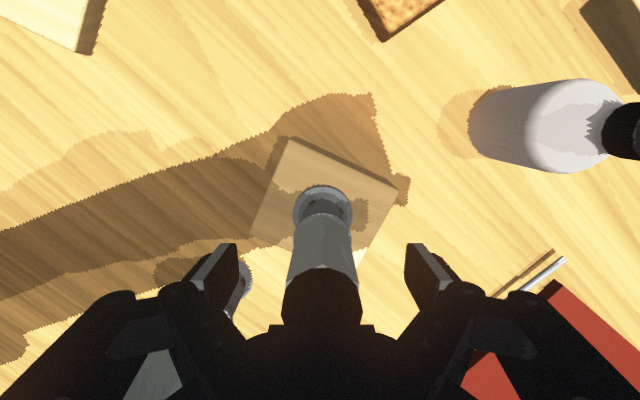

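View pics/c10.png

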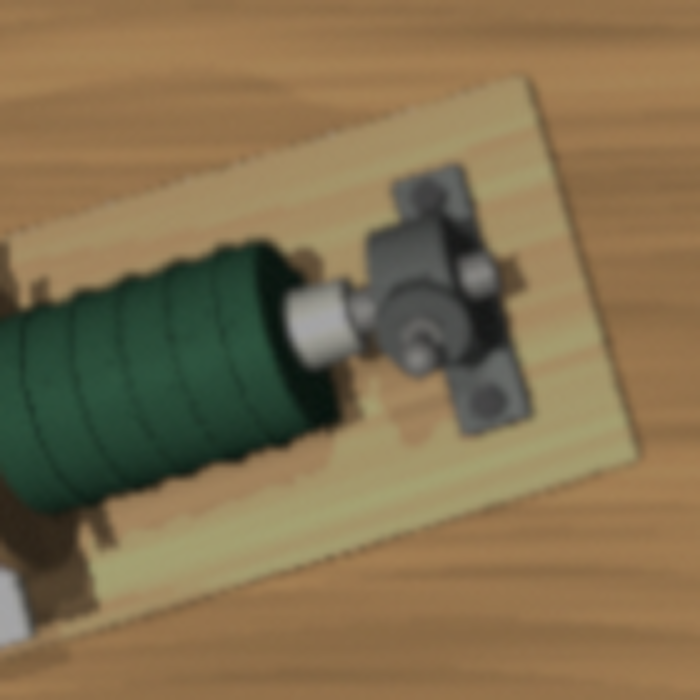

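Run:
```python
from h import *
im=cv2.imread('pics/w2.png')[170:330,270:370]
im=cv2.resize(im,None,fx=5,fy=5,interpolation=cv2.INTER_CUBIC)[:780]
im=np.clip(im.astype(float)*1.9-40,0,255).astype(np.uint8); cv2.imwrite('pics/c11.png',im)
T=load('top0')
h=lambda x,y:(150+(x+.5)/5-.5,180+(y+.5)/5-.5)
a,b,c,d=[onz(T,h(*p),.015)[:2] for p in((525,77),(638,455),(10,238),(60,632))]
for v in(b-a,c-a,d-b): print(np.degrees(np.arctan2(v[1],v[0])))
```

```text
-163.69775352459362
106.1475996070207
105.84942509771236
```

View pics/c11.png

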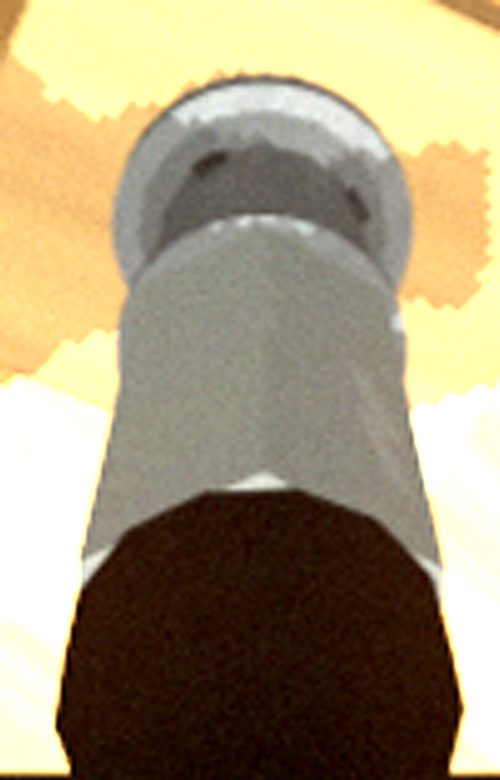

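The vertex edge at crop (262,480) faces the camera and lies centred, so the flats face the pads. Closing now.

send_rows([
  {"dx":0,"dy":0,"dz":0,"ax":0,"ay":0,"az":0,"grip":0.3},
  {"dx":0,"dy":0,"dz":0,"ax":0,"ay":0,"az":0,"grip":0.5},
  {"dx":0,"dy":0,"dz":0,"ax":0,"ay":0,"az":0,"grip":0.6},
  {"dx":0,"dy":0,"dz":0,"ax":0,"ay":0,"az":0,"grip":0.7},
  {"dx":0,"dy":0,"dz":0,"ax":0,"ay":0,"az":0,"grip":1},
  {"dx":0,"dy":0,"dz":0,"ax":0,"ay":0,"az":0,"grip":1},
  {"dx":0,"dy":0,"dz":0,"ax":0,"ay":0,"az":0,"grip":1},
  {"dx":0,"dy":0,"dz":0,"ax":0,"ay":0,"az":0,"grip":1},
  {"dx":0,"dy":0,"dz":0,"ax":0,"ay":0,"az":0,"grip":1},
  {"dx":0,"dy":0,"dz":0,"ax":0,"ay":0,"az":0,"grip":1},
], newtons=100)

```text
clock: 3.3
ee_pos: [0.5044, -0.248, 0.1243]
ee_rot: [0.93, 0.367, -0.001, -0.001]
wrist_force: [-0.9, 1.0, 5.4]
width: 0.0271
```

send_rows([
  {"dx":0,"dy":0,"dz":0.005,"ax":0,"ay":0,"az":0,"grip":1},
  {"dx":0,"dy":0,"dz":0.012,"ax":0,"ay":0,"az":0,"grip":1},
  {"dx":0,"dy":0,"dz":0.022,"ax":0,"ay":0,"az":0,"grip":1},
  {"dx":0,"dy":0,"dz":0.035,"ax":0,"ay":0,"az":0,"grip":1},
  {"dx":0,"dy":0,"dz":0.055,"ax":0,"ay":0,"az":0,"grip":1},
  {"dx":0,"dy":0,"dz":0.08,"ax":0,"ay":0,"az":0,"grip":1},
  {"dx":0,"dy":0,"dz":0.105,"ax":0,"ay":0,"az":0,"grip":1},
  {"dx":0,"dy":0,"dz":0.13,"ax":0,"ay":0,"az":0,"grip":1},
  {"dx":0,"dy":0,"dz":0.15,"ax":0,"ay":0,"az":0,"grip":1},
  {"dx":0,"dy":0,"dz":0.15,"ax":0,"ay":0,"az":0,"grip":1},
])

```text
clock: 4.3
ee_pos: [0.5054, -0.2485, 0.2783]
ee_rot: [0.93, 0.367, 0.001, 0.001]
wrist_force: [0.6, -0.5, -1.9]
width: 0.0267
```

Run:
```python
from h import *
for n in('wrist','top','scene'): snap(n,n+'3')
s=env.get_state(); print(s['clock'],s['ee_pos'],s['ee_rot'],s['width'],s['wrist_force'])
im=np.hstack([cv2.imread('pics/scene3.png'),cv2.imread('pics/top3.png')]); cv2.imwrite('pics/st3.png',cv2.resize(im,(800,250)))
```

```text
4.45 [ 0.50418543 -0.24786638  0.2736105 ] [ 0.9301574   0.3671562  -0.00148238 -0.00115583] 0.026712486180788964 [ 0.1618838   0.5507094  -1.80040063]
```

View pics/wrist3.png

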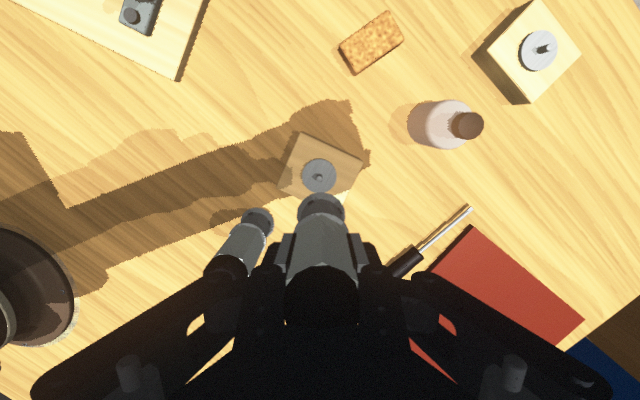

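View pics/st3.png

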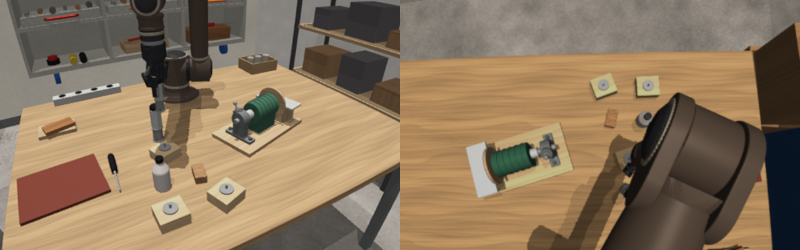

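```bash
cat >> h.py <<'E'
from scipy.spatial.transform import Rotation as R
def st():
    s=env.get_state(); return s,np.array(s['ee_pos']),R.from_quat(s['ee_rot'])
AZ=np.radians(-164); A=np.array([.5*np.cos(AZ),.5*np.sin(AZ),np.sqrt(.75)]); B=np.array([.5124,.0441,.1589]); F=B-.026*A
E
python3 - <<'E'
from h import *
c=load('wrist3'); s,p,r=st()
im=c['frame'].copy()
for off in(0.,.0011):
  th=np.linspace(0,2*np.pi,60)
  for z,rad in((.0783,.0185),(-.0337,.015)):
    q=proj(c,[p+r.apply([off+rad*np.cos(t),rad*np.sin(t),z]) for t in th])
    print(off,z,q.min(0),q.max(0))
    if off==0:
      for u in q: im[int(round(u[1])),int(round(u[0]))]=(0,0,255)
cv2.imwrite('pics/c12.png',cv2.resize(im[170:340,260:390],None,fx=4.5,fy=4.5,interpolation=cv2.INTER_CUBIC)[:600])
E
```

```text
0.0 0.0783 [294.44016365 191.54710862] [343.10297596 237.69230564]
0.0 -0.0337 [278.9435075 276.3344916] [358.32587174 343.54383121]
0.0011 0.0783 [294.40191822 190.10626238] [343.13305987 236.38195803]
0.0011 -0.0337 [278.81313344 273.64059238] [358.4377878  341.27754055]
```

View pics/c12.png

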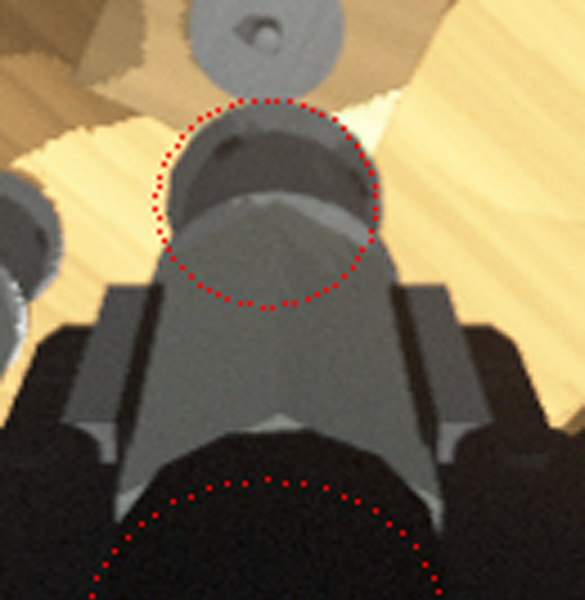

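```bash
cat >> h.py <<'E'
ML=.0783; OX=.0008
def goal(dist,r0=None):
    s,p,r=st()
    z=r.as_matrix()[:,2]; c=np.cross(z,-A); ang=np.arctan2(np.linalg.norm(c),z@-A); rv=c/np.linalg.norm(c)*ang
    rn=R.from_rotvec(rv)*r
    t=F+dist*A-rn.apply([OX,0,ML])
    return t-p,rv,p+r.apply([OX,0,ML])
E
python3 - <<'E'
from h import *
d,rv,m=goal(.075); print(d.round(4),rv.round(4),m,F,A)
E
```

```text
[-0.0535  0.2739 -0.0048] [ 0.1434 -0.5069 -0.0011] [ 0.50448735 -0.24723683  0.19530953] [0.5248964  0.04768329 0.13638334] [-0.48063085 -0.13781868  0.8660254 ]
```

send_rows([
  {"dx":0,"dy":0.015,"dz":0.01,"ax":0,"ay":0,"az":0,"grip":1},
  {"dx":-0.003,"dy":0.045,"dz":0.02,"ax":0.014,"ay":-0.05,"az":0,"grip":1},
  {"dx":-0.01,"dy":0.08,"dz":0.03,"ax":0.034,"ay":-0.12,"az":0,"grip":1},
  {"dx":-0.018,"dy":0.12,"dz":0.03,"ax":0.057,"ay":-0.2,"az":0,"grip":1},
  {"dx":-0.027,"dy":0.16,"dz":0.03,"ax":0.08,"ay":-0.28,"az":0,"grip":1},
  {"dx":-0.036,"dy":0.2,"dz":0.025,"ax":0.102,"ay":-0.36,"az":0,"grip":1},
  {"dx":-0.044,"dy":0.235,"dz":0.018,"ax":0.122,"ay":-0.43,"az":0,"grip":1},
  {"dx":-0.05,"dy":0.26,"dz":0.008,"ax":0.137,"ay":-0.485,"az":-0.001,"grip":1},
  {"dx":-0.0535,"dy":0.274,"dz":-0.002,"ax":0.143,"ay":-0.507,"az":-0.001,"grip":1},
  {"dx":-0.0535,"dy":0.274,"dz":-0.005,"ax":0.143,"ay":-0.507,"az":-0.001,"grip":1},
])

```text
clock: 5.45
ee_pos: [0.4478, 0.0281, 0.2663]
ee_rot: [0.898, 0.356, 0.257, 0.024]
wrist_force: [0.1, 0.1, -2.2]
width: 0.0269
```

Run:
```python
from h import *
for n in('wrist','top','scene'): snap(n,n+'4')
s,p,r=st(); print(s['clock'],p,s['joints'].round(3),s['width'],s['wrist_force'])
d,rv,m=goal(.075); print(d.round(4),rv.round(4),m)
crop('scene4',310,60,470,210,5,'a');crop('top4',180,170,300,290,5,'b')
a=cv2.imread('pics/a.png');cv2.imwrite('pics/c13.png',a[:600])
```

```text
5.6 [0.45056062 0.0261124  0.26854777] [-0.034 -0.403 -0.577  0.896  0.154  2.395] 0.027035891422551167 [-0.18923127  0.11844132 -1.18158515]
[ 0.0002 -0.0001  0.0002] [ 0.0005 -0.0009  0.0001] [0.48862532 0.03738711 0.2010534 ]
```

View pics/c13.png

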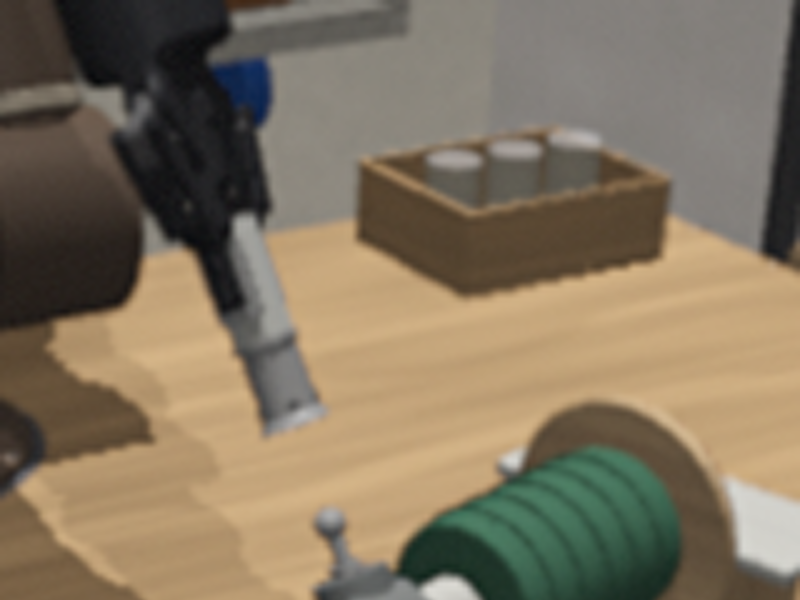

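View pics/wrist4.png

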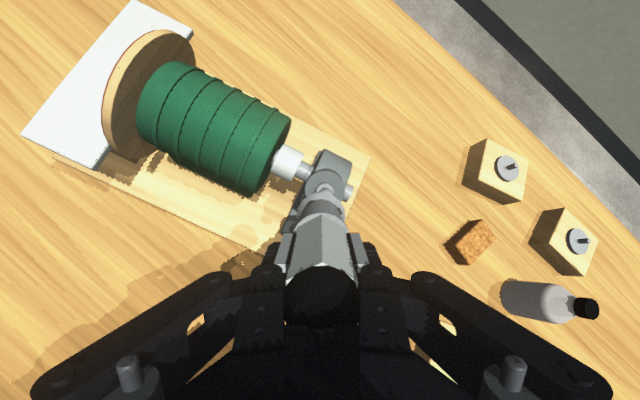

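View pics/b.png

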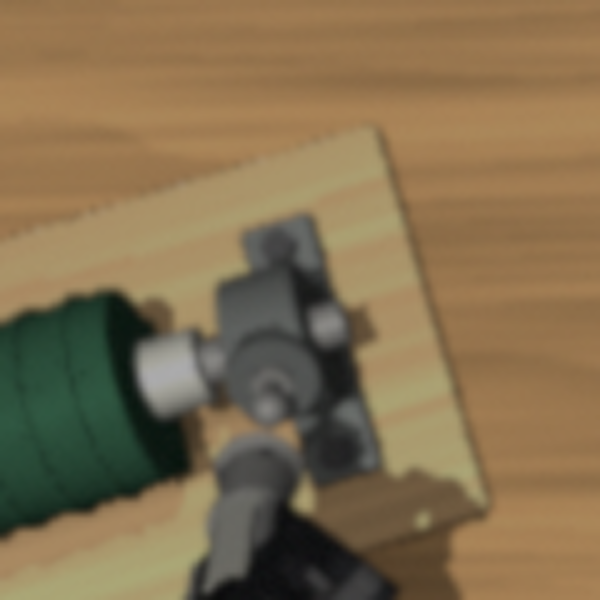

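Run:
```python
from h import *
s,p,r=st()
th=np.linspace(0,2*np.pi,50)
circ=[p+r.apply([OX+.0185*np.cos(t),.0185*np.sin(t),ML]) for t in th]
for n,x0,y0,x1,y1,k in(('scene4',350,120,400,190,8),('top4',205,235,255,285,12)):
    c=load(n); im=cv2.resize(c['frame'][y0:y1,x0:x1],None,fx=k,fy=k,interpolation=cv2.INTER_CUBIC)
    L=[(circ,(0,0,255)),([F+A*t for t in np.linspace(.034,.075,10)],(255,255,0)),([B+.008*np.array(v) for v in ((0,0,0),)],(0,255,0))]
    for P,col in L:
        for u in proj(c,P): cv2.circle(im,(int((u[0]-x0+.5)*k),int((u[1]-y0+.5)*k)),2,col,-1)
    cv2.imwrite(f'pics/o_{n}.png',im[:600])
```

```text
(no output)
```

View pics/o_scene4.png

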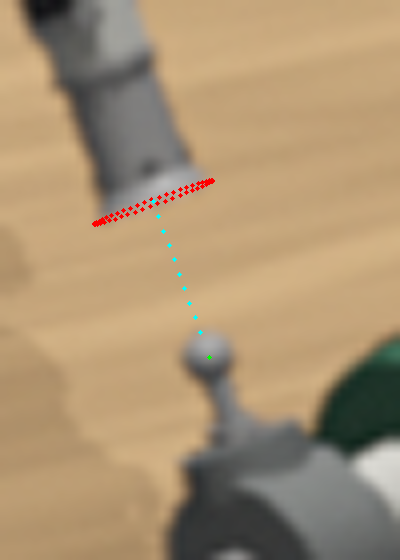

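View pics/o_top4.png

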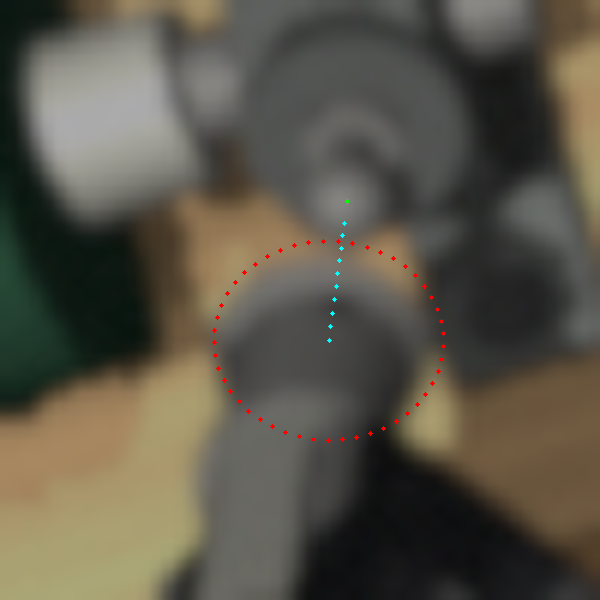

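Both views agree: the mouth circle and the nipple axis line up within about 1–2 mm, and the neck direction matches the assumed axis. Advancing along the axis now.

send_rows([
  {"dx":0.0024,"dy":0.0007,"dz":-0.0043,"ax":0.0005,"ay":-0.001,"az":0,"grip":1},
  {"dx":0.0048,"dy":0.0014,"dz":-0.0087,"ax":0.0005,"ay":-0.001,"az":0,"grip":1},
  {"dx":0.0082,"dy":0.0023,"dz":-0.0147,"ax":0.0005,"ay":-0.001,"az":0,"grip":1},
  {"dx":0.0115,"dy":0.0033,"dz":-0.0208,"ax":0.0005,"ay":-0.001,"az":0,"grip":1},
  {"dx":0.0144,"dy":0.0041,"dz":-0.026,"ax":0.0005,"ay":-0.001,"az":0,"grip":1},
  {"dx":0.0173,"dy":0.005,"dz":-0.0312,"ax":0.0005,"ay":-0.001,"az":0,"grip":1},
  {"dx":0.0197,"dy":0.0057,"dz":-0.0355,"ax":0.0005,"ay":-0.001,"az":0,"grip":1},
  {"dx":0.0216,"dy":0.0062,"dz":-0.039,"ax":0.0005,"ay":-0.001,"az":0,"grip":1},
  {"dx":0.0231,"dy":0.0066,"dz":-0.0416,"ax":0.0005,"ay":-0.001,"az":0,"grip":1},
  {"dx":0.0231,"dy":0.0066,"dz":-0.0416,"ax":0.0005,"ay":-0.001,"az":0,"grip":1},
], newtons=120)

```text
clock: 6.6
ee_pos: [0.4736, 0.0328, 0.2265]
ee_rot: [0.899, 0.355, 0.257, 0.025]
wrist_force: [-0.9, 0.5, -1.4]
width: 0.0266
```

Run:
```python
from h import *
snap('scene','scene5')
s,p,r=st(); print(s['clock'],p,s['width'],s['wrist_force'],s['wrist_force']@A)
d,rv,m=goal(.027); print(d.round(4),rv.round(4),(m-F)@A)
crop('scene5',345,110,415,190,7,'c14')
```

```text
6.65 [0.47363978 0.03275243 0.22682666] 0.02664719434367047 [-0.02969645  0.35293961 -1.59755799] -1.4178944471431605
[ 0.0002 -0.0001  0.0004] [ 0.     -0.0001 -0.    ] 0.02671938342371084
```

View pics/c14.png

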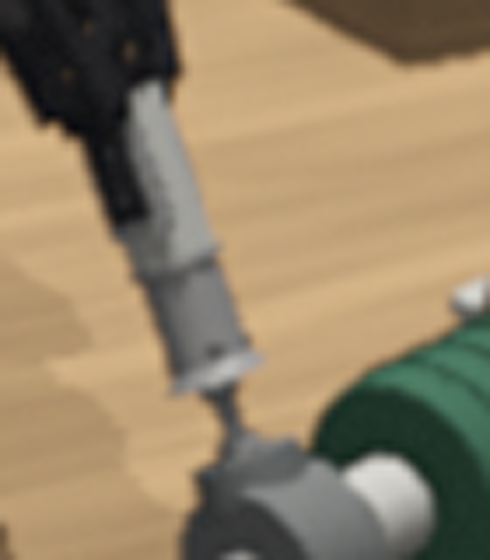

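The ball is inside the mouth, the neck at crop (225,405) is centred, and there is no side force. Pressing through the snap.

send_rows([
  {"dx":0.0012,"dy":0.0003,"dz":-0.0022,"ax":0,"ay":0,"az":0,"grip":1},
  {"dx":0.0022,"dy":0.0006,"dz":-0.0039,"ax":0,"ay":0,"az":0,"grip":1},
  {"dx":0.0031,"dy":0.0009,"dz":-0.0056,"ax":0,"ay":0,"az":0,"grip":1},
  {"dx":0.0041,"dy":0.0012,"dz":-0.0074,"ax":0,"ay":0,"az":0,"grip":1},
  {"dx":0.005,"dy":0.0014,"dz":-0.0091,"ax":0,"ay":0,"az":0,"grip":1},
  {"dx":0.006,"dy":0.0017,"dz":-0.0108,"ax":0,"ay":0,"az":0,"grip":1},
  {"dx":0.007,"dy":0.002,"dz":-0.0126,"ax":0,"ay":0,"az":0,"grip":1},
  {"dx":0.0079,"dy":0.0023,"dz":-0.0143,"ax":0,"ay":0,"az":0,"grip":1},
  {"dx":0.0089,"dy":0.0025,"dz":-0.016,"ax":0,"ay":0,"az":0,"grip":1},
  {"dx":0.0096,"dy":0.0028,"dz":-0.0173,"ax":0,"ay":0,"az":0,"grip":1},
])

```text
clock: 7.65
ee_pos: [0.483, 0.0355, 0.2092]
ee_rot: [0.899, 0.355, 0.257, 0.025]
wrist_force: [-5.8, -1.4, 2.1]
width: 0.0267
```

Run:
```python
from h import *
s,p,r=st(); w=s['wrist_force']+np.array([0,0,2.]); print(s['clock'],p,s['width'],s['wrist_force'],w@A,np.linalg.norm(w-A*(w@A)),s['ft_torque'])
d,rv,m=goal(.007); print(d.round(4),rv.round(4),(m-F)@A)
```

```text
7.65 [0.48295069 0.03549277 0.2091675 ] 0.02672427164603894 [-5.75266264 -1.39291876  2.1004346 ] 6.507957876380103 3.0811358799367548 [-0.40061897  1.40781265 -0.02446013]
[ 0.0005 -0.0001  0.0007] [ 0.0003 -0.001   0.    ] 0.006572702902034036
```

send_rows([
  {"dx":0.0005,"dy":0.0001,"dz":-0.0009,"ax":0,"ay":0,"az":0,"grip":1},
  {"dx":0.001,"dy":0.0003,"dz":-0.0017,"ax":0,"ay":0,"az":0,"grip":1},
  {"dx":0.0014,"dy":0.0004,"dz":-0.0026,"ax":0,"ay":0,"az":0,"grip":1},
  {"dx":0.0019,"dy":0.0006,"dz":-0.0035,"ax":0,"ay":0,"az":0,"grip":1},
  {"dx":0.0024,"dy":0.0007,"dz":-0.0043,"ax":0,"ay":0,"az":0,"grip":1},
  {"dx":0.0029,"dy":0.0008,"dz":-0.0052,"ax":0,"ay":0,"az":0,"grip":1},
  {"dx":0.0029,"dy":0.0008,"dz":-0.0052,"ax":0,"ay":0,"az":0,"grip":1},
  {"dx":0.0029,"dy":0.0008,"dz":-0.0052,"ax":0,"ay":0,"az":0,"grip":1},
  {"dx":0.0029,"dy":0.0008,"dz":-0.0052,"ax":0,"ay":0,"az":0,"grip":1},
  {"dx":0.0029,"dy":0.0008,"dz":-0.0052,"ax":0,"ay":0,"az":0,"grip":1},
])

```text
clock: 8.65
ee_pos: [0.4856, 0.0362, 0.2045]
ee_rot: [0.899, 0.354, 0.257, 0.025]
wrist_force: [-9.6, -2.6, 5.1]
width: 0.0264
```

```bash
cat > chk.py <<'E'
from h import *
import sys
c=snap('scene',sys.argv[1])
s,p,r=st(); w=s['wrist_force']+np.array([0,0,2.]); l=w-A*(w@A); print(s['clock'],p.round(4),s['width'],'axial',w@A,'lat',l.round(2),s['ft_torque'].round(2))
d,rv,m=goal(.0); print('rot err',rv.round(4),'dist',(m-F)@A,'lat off',((m-F)-A*((m-F)@A)).round(4))
crop(sys.argv[1],345,110,415,190,7,'z_'+sys.argv[1])
E
python3 chk.py s6
```

```text
8.7 [0.4855 0.0362 0.2044] 0.026700226647416402 axial 10.159596958353946 lat [-3.67 -0.09 -2.05] [-0.36  1.64  0.06]
rot err [ 0.0004 -0.0009  0.0001] dist 0.0011260798184318035 lat off [-0.0007 -0.     -0.0004]
```

View pics/z_s6.png

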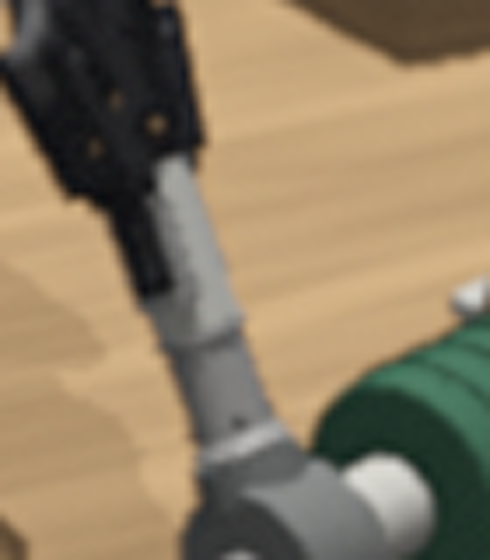

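send_rows([
  {"dx":0.0002,"dy":0.0001,"dz":-0.0008,"ax":0,"ay":0,"az":0,"grip":1},
  {"dx":0.0004,"dy":0.0002,"dz":-0.0015,"ax":0,"ay":0,"az":0,"grip":1},
  {"dx":0.0007,"dy":0.0003,"dz":-0.0022,"ax":0,"ay":0,"az":0,"grip":1},
  {"dx":0.001,"dy":0.0004,"dz":-0.003,"ax":0,"ay":0,"az":0,"grip":1},
  {"dx":0.0014,"dy":0.0005,"dz":-0.0037,"ax":0,"ay":0,"az":0,"grip":1},
  {"dx":0.0014,"dy":0.0005,"dz":-0.0037,"ax":0,"ay":0,"az":0,"grip":1},
  {"dx":0.0014,"dy":0.0005,"dz":-0.0037,"ax":0,"ay":0,"az":0,"grip":1},
  {"dx":0.0014,"dy":0.0005,"dz":-0.0037,"ax":0,"ay":0,"az":0,"grip":1},
  {"dx":0.0014,"dy":0.0005,"dz":-0.0037,"ax":0,"ay":0,"az":0,"grip":1},
  {"dx":0.0014,"dy":0.0005,"dz":-0.0037,"ax":0,"ay":0,"az":0,"grip":1},
])

```text
clock: 9.7
ee_pos: [0.4866, 0.0366, 0.2025]
ee_rot: [0.899, 0.354, 0.258, 0.025]
wrist_force: [-17.6, -3.8, 14.6]
width: 0.0265
```

```bash
python3 chk.py s7
```

```text
9.75 [0.4866 0.0366 0.2025] 0.026592545628104047 axial 22.47624870054199 lat [-6.47  0.01 -3.59] [-0.33  2.3   0.21]
rot err [0.0005 0.0004 0.0003] dist -0.0011448106021185057 lat off [-0.0007  0.     -0.0004]
```

View pics/z_s7.png

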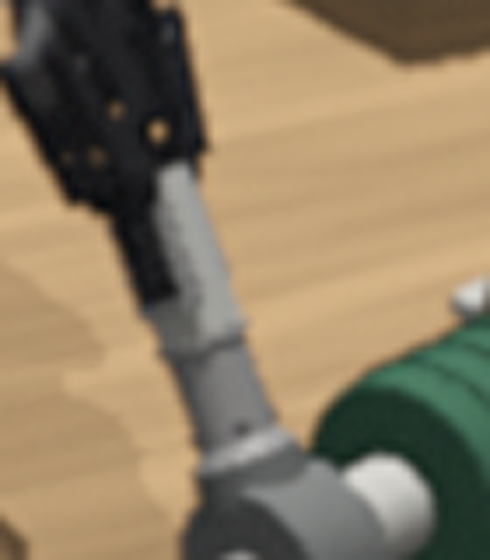

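send_rows([
  {"dx":0,"dy":0.0001,"dz":-0.0012,"ax":0,"ay":0,"az":0,"grip":1},
  {"dx":0,"dy":0.0002,"dz":-0.0016,"ax":0,"ay":0,"az":0,"grip":1},
  {"dx":0.0001,"dy":0.0003,"dz":-0.002,"ax":0,"ay":0,"az":0,"grip":1},
  {"dx":0.0001,"dy":0.0003,"dz":-0.0022,"ax":0,"ay":0,"az":0,"grip":1},
  {"dx":0.0001,"dy":0.0003,"dz":-0.0022,"ax":0,"ay":0,"az":0,"grip":1},
  {"dx":0.0001,"dy":0.0003,"dz":-0.0022,"ax":0,"ay":0,"az":0,"grip":1},
  {"dx":0.0001,"dy":0.0003,"dz":-0.0022,"ax":0,"ay":0,"az":0,"grip":1},
  {"dx":0.0001,"dy":0.0003,"dz":-0.0022,"ax":0,"ay":0,"az":0,"grip":1},
  {"dx":0.0001,"dy":0.0003,"dz":-0.0022,"ax":0,"ay":0,"az":0,"grip":1},
  {"dx":0.0001,"dy":0.0003,"dz":-0.0022,"ax":0,"ay":0,"az":0,"grip":1},
])

```text
clock: 10.75
ee_pos: [0.4866, 0.0366, 0.2024]
ee_rot: [0.898, 0.354, 0.259, 0.026]
wrist_force: [-18.7, -4.8, 16.2]
width: 0.027
```

```bash
python3 chk.py s8
python3 - <<'E'
from h import *
snap('wrist','w8');snap('top','t8')
h=cv2.imread('pics/s8.png');cv2.imwrite('pics/s8b.png',h)
E
```

```text
10.8 [0.4865 0.0367 0.2024] 0.026596609820642107 axial 24.795934090883375 lat [-7.03 -1.19 -4.09] [-0.42  2.36  0.08]
rot err [0.0008 0.0025 0.0008] dist -0.0011681057012708413 lat off [-0.0006  0.     -0.0003]
```

View pics/s8b.png

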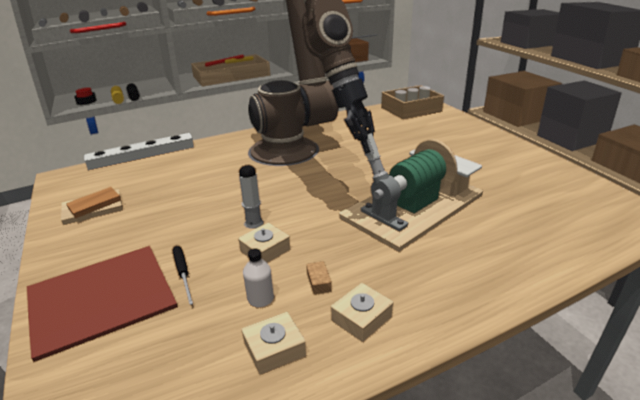

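View pics/w8.png

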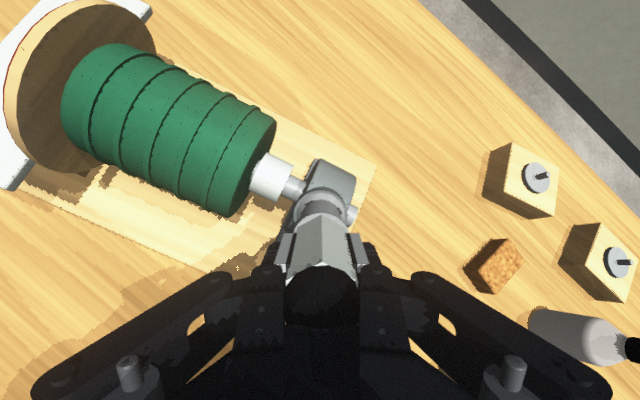

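View pics/z_s8.png

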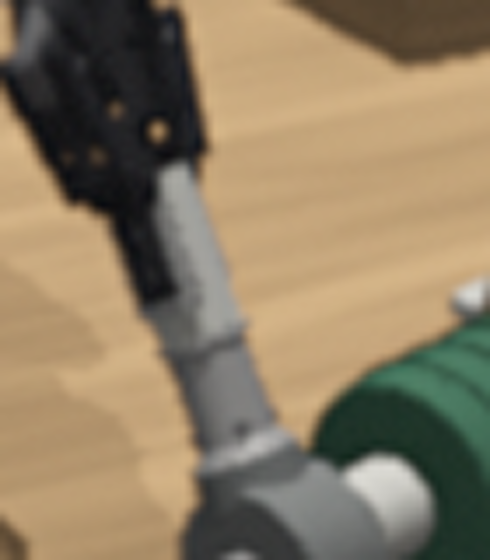

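Run:
```python
from h import *
s,p,r=st(); print(s['clock'],s['wrist_force'],s['width']); print(env.job_done())
```

```text
10.9 [-19.23602942  -5.07507534  15.65533776] 0.02694863909119022
the job is handed in; nothing more can be done
None
```

I lifted the smaller gun off the peg of the nearest stand and tilted it 30° onto the sander's nipple. I then pressed it through the snap and fully home, and handed the job in at 10.9 s, still gripping it (27 mm opening, 120 N).

**Home position:** The last 2 mm push moved the gun less than 0.1 mm. Axial force was about 25 N against the spring's 13 N maximum, so the mouth is at the hard stop. In the scene view the rim sits flush on the flat face, and the tool is within about 0.15° of the nipple axis I assumed.

**Bystanders:** The glue bottle, sanding block and screwdriver look unmoved.

**What disagreed:**
- **Mouth distance:** my estimate at the stop was -1.2 mm instead of 0, which is within the calibration error.
- **Side force:** about 8 N remained at the end. A small sideways correction did not remove it.
- **Refused call:** my first move call was refused because the turn fields were missing. Nothing moved.

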